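# Move the dry serving paddle to the next rail

### The arm

A 6-joint arm with a two-finger parallel gripper is mounted at the origin on the work surface. World frame = base frame: x ahead of the robot, y to its left, z up, the work surface at z = 0. Lengths are in m, angles in rad, forces in N, time in s.
With the tool pointing down it reaches from about 0.15 to 0.775 m from the base axis. Payload 6.1 kg.
Tool frame: the origin (TCP) lies between the finger pads; the fingertips stand ahead of it and the grasp point (between the pads) lies 8 mm behind it (nose_length is the z of the fingertips in the tool frame, in m); z points along the fingers, y is the line along which they close (so a half turn about z gives the same grasp; the last joint's range is limited). The gripper opens to 85 mm and grips with 20 to 120 N. Pads are 22 mm wide; open, the fingers measure 114 mm over their backs; the gripper's body (76 mm by 85 mm) begins 54 mm behind the grasp point. The pads swing forward as they close: fully open they stand 13 mm farther back than shut.
Start: joints at [-1.344, 0.126, -0.04, 1.405, 0, 1.571], TCP at [0.118, -0.512, 0.205] pointing down, gripper open.
Joint ranges: [-2.72, 2.72], [-0.95, 1.95], [-1.27, 1.35], [-1.78, 2.02], [-1.46, 1.47], [-3.14, 3.14]. Speed limits (rad/s): [2.39, 2.39, 3.01, 3.14, 3.14, 3.14].

### API

Orientations are given as a 3x3 rotation matrix whose columns are the frame's x, y, z axes.
In Python, from rig import * gives the robot as it stands.
- The arm moves only by the tool arm_command, never from a script. Its argument "targets" is a list of rows, each an object with "delta_pos": the shift along the tool's x, y, z in cm, a list of three; "twist": the turn about the tool's z in degrees. A call has exactly 8 rows; each row shifts and turns the commanded pose from where the row before left it, along the tool's axes as they then stand; what a row does not reach is not made up. A row lasts 1/8 s, in which the tool goes at most 62.5 mm and 10.7 degrees, less where a joint would pass 70% of its speed; a pose out of reach is approached as far as the arm can. A call is refused whole if a number of a shift passes 6.25 or a number of a turn 10.7, either way. A call with a gripper value outside its range is refused whole. "fingers" is the gripper command: -1 is fully open, 1 is shut, values between are in proportion, set as the call begins (left out, the last holds). The fingers move at their own pace and stop on an object; "newtons" is the grip in N (left out, the last holds). Time passes only in rows, so rows that do not move let the fingers close, or fill a call up. It gives the time, the measured TCP pose, the force, the opening and the grip force at its end, in the units of the state.
- read_state(): the state, without advancing time (a new reading comes with each control period).
- grab_frame(name): name is "scene" or "top" or "wrist"; returns a dict with "pixels" (420x560x3 uint8, red, green, blue), "K" (3x3 intrinsics, pixels), "distortion" ([k1, k2, p1, p2, k3] as OpenCV has them; the pictures are not rectified), "world_to_cam" (4x4, takes a point from world to camera coordinates). Camera axes: x right, y up, looking along -z (the intrinsics and any distortion apply to the point x, -y, -z); pixel columns grow to the right and rows downward; lengths in m; the calibration is good to about 2 mm. A picture is of the moment at which its call begins. There is no depth.
- finish_job(): hands the job in; it is judged then, once.
The state is a dict: "t": time; "joint_pos": joint angles; "dq": joint speeds; "effort": joint torques, N m; "eef_pos": TCP position; "eef_rot": TCP orientation; "wrist_force": force on the tool from outside, world axes, zero at the start; "wrist_torque": the same for the moment, N m; "width": finger opening in m; "gripper_force": force on a finger pad.
Only numpy, scipy, OpenCV 4.12 (cv2) and the standard library are available. Lean on these libraries where they do the work, as an engineer would, in place of code of your own. Each camera call takes 0.05 s, during which the arm holds its last target. There are 200 camera calls.

### The job

The round serving paddle on the drying rail, the arm over the steel drip tray, is dry: lift it over the ball at the end of that arm, hang it by its eye on the serving rail (the arm on the wooden foot) and slide it back into the rear half of that arm, nearer the upright than the ball, so that the front stays free. Leave it hanging straight and still, do not drop it, and leave the square paddle and the things on the counter where they are.

Things in the scene. Friction and masses are not known exactly. Their poses are not given: they have to be found in the camera images.
- round_paddle: Loose wooden paddle 12 mm thick, 0.15 kg, round blade 130 mm across; handle 62 mm wide with a closed round eye 36 mm across. Origin: eye centre; x through the board, z up the handle: handle top at +50, blade bottom at -170 mm. Hangs by its eye square to the arm, origin 13 mm below the arm's axis. Starts on the drying arm, nearer the ball
- square_paddle: Loose wooden paddle 12 mm thick, 0.15 kg, oblong blade 95 mm wide; handle 62 mm wide with a closed round eye 36 mm across. Origin: eye centre; x through the board, z up the handle: handle top at +50, blade bottom at -170 mm. Hangs by its eye square to the arm, origin 13 mm below the arm's axis. On the drying arm by the upright, 85 mm or more behind the round one
- drying_rail: Fixed stand: steel drip tray 270 x 170 x 18 mm, thin steel upright and one level round arm, 10 mm thick, 225 mm from the upright's axis to the ball's centre. Origin on the table at the upright's axis; the arm points along -x, its axis 265 mm up. The upright's knuckle and collar, within 20 mm of its axis, rise 14 mm over the arm's axis. 
- drying_ball (a point): centre of the steel ball, 22 mm across, at the free end of the drying arm; it rises 6 mm above the arm
- serving_rail: Fixed stand: dark wooden foot 270 x 110 x 20 mm, thin steel upright and one level round arm, 10 mm thick, 225 mm from the upright's axis to the ball's centre. Origin on the table at the upright's axis; the arm points along -x, its axis 245 mm up. The upright's knuckle and collar, within 20 mm of its axis, rise 14 mm over the arm's axis. Empty; left or right of the other
- serving_ball (a point): centre of the steel ball, 22 mm across, at the free end of the serving arm; it rises 6 mm above the arm
- tea_bowl: white tea bowl, 120 mm across, 75 mm high, standing in the red lacquer tray. Origin: centre of its underside; a bystander
- whisk: bamboo tea whisk on a blue ceramic whisk holder, 64 mm across, 114 mm high, standing on the table. Origin: centre of its underside; a bystander
- tea_caddy: small dark lidded tea caddy, 69 mm across, 68 mm high, standing behind and between the two stands. Origin: centre of its underside; a bystander
- sweets_dish: shallow blue dish, 90 mm across, 22 mm high, on the table between the two stands. Origin: centre of its underside; a bystander
- water_cup: brown cup, 68 mm across, 80 mm high, on the table at the left. Origin: centre of its underside; a bystander
- tea_tin: round tin with a paper band, 67 mm across, 103 mm high, on the table at the right. Origin: centre of its underside; a bystander
Not all that is in view belongs to the job. What is shaped like the round_paddle but blue, green or yellow is not meant.

How it is judged:
By the outcome, as a careful person would: the job done as asked, in the order asked, and still so for the second after the job is handed in, with the robot touching nothing.
It also fails if it takes over 58 s, if anything falls off the work surface, if the arm or the gripper's body presses on something with over 40 N, if the wrist force passes 120 N, or if a joint passes its speed limit or range.

## Working session

There is one attempt and no reset: what is moved stays moved. The work goes in short steps, Python scripts to look and compute and a tool call to move; the robot and the scene stay as the last step left them, time stands still between calls to the robot, and variables do not carry over. Pictures are saved under pics/ and viewed, at most 10 in all, crops included, and the job is handed in when it is done.

Besides the shell and the picture viewer there is one more tool, called after ">>>" by a JSON object that holds its "op" and its "data". arm_command: Moves the arm, as the interface text tells. Its arguments: {"type":"object","properties":{"targets":{"type":"array"},"fingers":{"type":"number"},"newtons":{"type":"number"}},"required":["targets"]}

```bash
mkdir -p pics; ls; python3 - <<'E'
from rig import *
import cv2,pickle
s=read_state();print(s)
D={}
for n in("scene","top"):
    f=grab_frame(n);D[n]=f;cv2.imwrite(f"pics/{n}0.png",cv2.resize(f["pixels"][:,:,::-1],(800,600),interpolation=cv2.INTER_CUBIC));print(n,f["K"],f["distortion"],f["world_to_cam"])
pickle.dump(D,open("f0.pkl","wb"))
E
```

```text
pics
{'t': 0.0, 'joint_pos': array([-1.34401526e+00,  1.26379351e-01, -4.06028373e-02,  1.40538863e+00,
       -2.10856037e-06,  1.57077858e+00]), 'dq': array([ 3.26354227e-04, -1.98006476e-05, -5.35725024e-04,  1.78161717e-03,
       -1.67265583e-03,  5.57634131e-04]), 'effort': array([ 8.41125402e-04, -4.35912967e+01,  3.52923775e+01,  1.75376498e-02,
       -7.58622741e-05,  1.87035475e-06]), 'eef_pos': array([ 0.1179421 , -0.51112694,  0.2044312 ]), 'eef_rot': array([[ 9.74391202e-01,  2.24859197e-01, -3.56067406e-04],
       [ 2.24859478e-01, -9.74389995e-01,  1.53370605e-03],
       [-2.08060801e-06, -1.57449481e-03, -9.99998760e-01]]), 'wrist_force': array([-0.52464637,  0.50714339, -0.25453913]), 'wrist_torque': array([-0.03189259,  0.01329778,  0.01368969]), 'gripper_force': 0.0, 'width': 0.08528038259849277}
scene [[531.55407887   0.         276.94189283]
 [  0.         531.55407887 208.03918268]
 [  0.           0.           1.        ]] [-0.173876  0.        0.        0.        0.      ] [[ 0.88374032  0.46766349 -0.01714357 -0.48167599]
 [-0.36558876  0.71279234  0.59855822  0.10346614]
 [ 0.29214362 -0.52270254  0.80089585 -1.78761277]
 [ 0.          0.          0.          1.        ]]
top [[532.76354378   0.         287.85716659]
 [  0.         532.76354378 214.61404025]
 [  0.           0.           1.        ]] [-0.15302594  0.          0.          0.          0.        ] [[-3.25352055e-02 -9.99469456e-01 -1.50540749e-03  2.56999341e-03]
 [ 9.78372086e-01 -3.21562092e-02  2.04338052e-01 -5.58454868e-01]
 [-2.04278050e-01  5.17533185e-03  9.78899226e-01 -1.76611772e+00]
 [ 0.00000000e+00  0.00000000e+00  0.00000000e+00  1.00000000e+00]]
```

View pics/scene0.png

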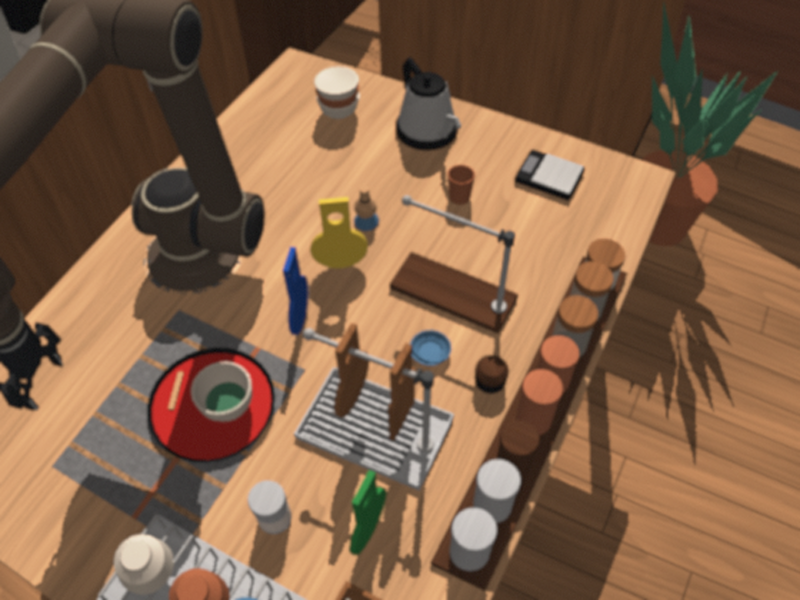

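View pics/top0.png

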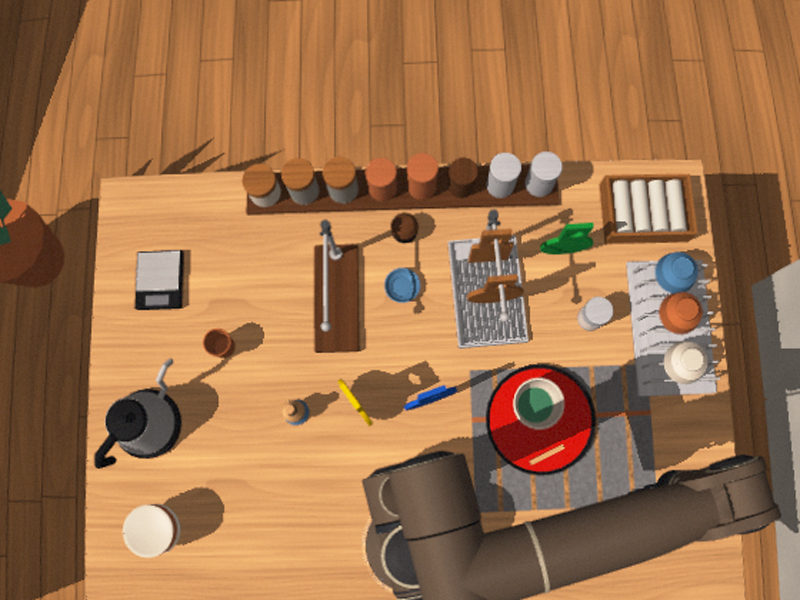

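Overview: the drying rail (over the steel tray) has its ball at about top (503,317) and scene (308,335), with the round paddle front. The serving rail is to its left, ball at top (325,326) and scene (407,201). Next I'll crop for precise points.

```bash
python3 - <<'E'
import cv2,pickle
D=pickle.load(open("f0.pkl","rb"))
# top crop x 210..390 y 135..255 ; scene crop x 190..370,y 130..330 (orig px)
c=D["top"]["pixels"][135:270,210:390,::-1];cv2.imwrite("pics/ct.png",cv2.resize(c,None,fx=4.4,fy=4.4,interpolation=cv2.INTER_CUBIC))
c=D["scene"]["pixels"][130:280,190:370,::-1];cv2.imwrite("pics/cs.png",cv2.resize(c,None,fx=4,fy=4,interpolation=cv2.INTER_CUBIC))
E
```

```text
(no output)
```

View pics/ct.png

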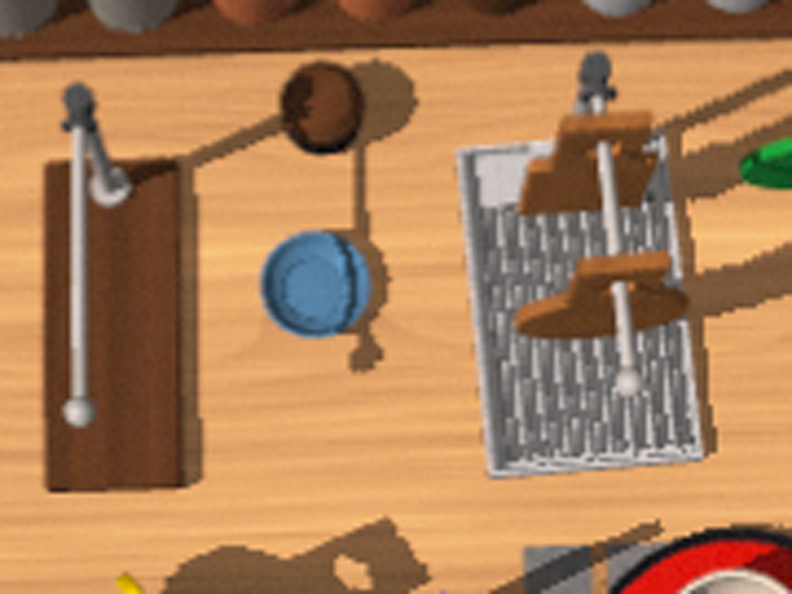

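View pics/cs.png

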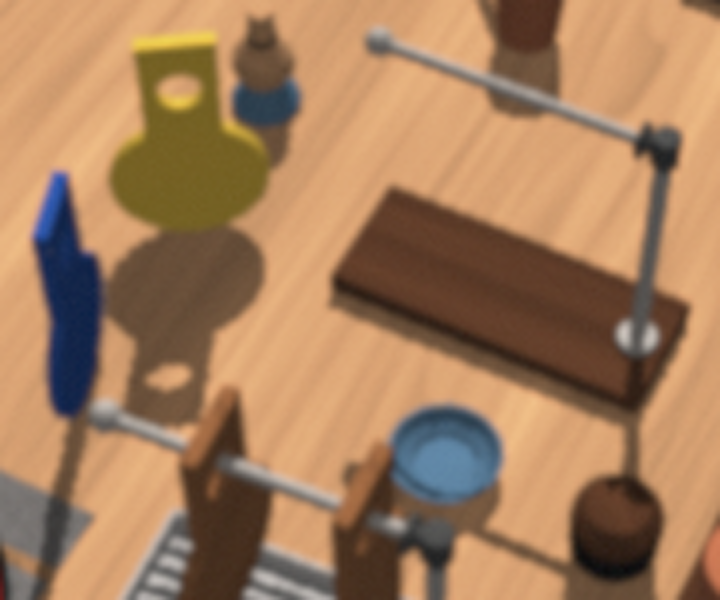

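```bash
cat > h.py <<'E'
import numpy as np,cv2,pickle
from scipy.optimize import least_squares
def proj(f,P):
    P=np.atleast_2d(P);M=f["world_to_cam"];c=P@M[:3,:3].T+M[:3,3];c=c*[1,-1,-1]
    return cv2.projectPoints(c,np.zeros(3),np.zeros(3),f["K"],np.array(f["distortion"]))[0][:,0]
def ray(f,uv):
    M=f["world_to_cam"];n=cv2.undistortPoints(np.array([[uv]],float),f["K"],np.array(f["distortion"]))[0,0]
    d=M[:3,:3].T@np.array([n[0],-n[1],-1]);return -M[:3,:3].T@M[:3,3],d
def onz(f,uv,z):
    o,d=ray(f,uv);return o+d*(z-o[2])/d[2]
def tri(obs):
    r=least_squares(lambda p:np.concatenate([proj(f,p)[0]-uv for f,uv in obs]),[.5,0,.2]);return r.x,r.fun
E
python3 - <<'E'
from h import *
D=pickle.load(open("f0.pkl","rb"));T,S=D["top"],D["scene"]
t=lambda x,y:np.array([210+(x+.5)/4.4-.5,135+(y+.5)/4.4-.5]); s=lambda x,y:np.array([190+(x+.5)/4-.5,130+(y+.5)/4-.5])
for n,a,b in [("sball",t(79,411),s(378,40)),("sknuck",t(78,103),s(662,148)),("dball",t(627,381),s(105,415)),("dknuck",t(596,72),s(432,535)),
 ("handle topL(+y) ",t(580,269),s(232,390)),("handle topR",t(668,260),s(190,466)),("sq L",t(562,121),s(386,450)),("sq R",t(652,117),s(345,520)),
 ("yel",t(125,585),s(175,42))]:
    p,r=tri([(T,a),(S,b)]);print(n,p.round(4),r.round(1))
for n,a,z in[("sball",t(79,411),.245),("dball",t(627,381),.265)]: print(n,onz(T,a,z).round(4))
for n,a,z in[("sball",s(378,40),.245),("dball",s(105,415),.265)]: print(n,onz(S,a,z).round(4))
k=.7
o=lambda x,y:np.array([x,y])*k
for n,a,b in [("blue top",o(453,388),o(292,253)),("yellow top",o(341,381),o(335,201))]:
    p,r=tri([(T,a),(S,b)]);print(n,p.round(4),r.round(1))
for n,a,z in[("blue",o(406,408),0),("green",o(565,240),.1),("bowl tray",o(541,420),.02)]: print(n,onz(T,a,z).round(3))
E
```

```text
sball [0.4828 0.1705 0.2499] [-0.1 -0.1 -0.1  0. ]
sknuck [0.706  0.1693 0.249 ] [-0. -0. -0.  0.]
dball [ 0.4878 -0.2079  0.2671] [ 0.  0.  0. -0.]
dknuck [ 0.7092 -0.1971  0.2755] [-0.3 -0.4 -0.3  0.1]
handle topL(+y)  [ 0.5613 -0.1749  0.3001] [-0.5 -0.5 -0.5  0.1]
handle topR [ 0.5662 -0.2346  0.3005] [-0.7 -0.6 -0.7  0.2]
sq L [ 0.6653 -0.1695  0.2997] [-0. -0. -0.  0.]
sq R [ 0.6669 -0.2286  0.3063] [-0.8 -0.8 -0.9  0.3]
yel [0.3509 0.1309 0.2295] [ 3.7  3.9  5.  -1.5]
sball [0.4834 0.1707 0.245 ]
dball [ 0.4882 -0.2081  0.265 ]
sball [0.4808 0.175  0.245 ]
dball [ 0.4869 -0.2068  0.265 ]
blue top [ 0.3536 -0.0809  0.2711] [-5.1 -4.7 -6.1  1.7]
yellow top [0.3543 0.1295 0.2294] [ 3.5  3.6  4.7 -1.4]
blue [0.321 0.005 0.   ]
green [ 0.701 -0.39   0.1  ]
bowl tray [ 0.279 -0.317  0.02 ]
```

```bash
cat >> h.py <<'E'
def go(s,xyz,ang):
    "cm/deg from measured pose s to TCP xyz (m) with tool y at ang deg: shift in present tool axes, twist"
    R=s["eef_rot"];d=R.T@(np.array(xyz)-s["eef_pos"])*100
    a=np.degrees(np.arctan2(R[1,1],R[0,1]));return d.round(2),round(-(ang-a),2)
E
python3 - <<'E'
from h import *
import rig
print([n for n in dir(rig) if n[0]!='_']); print(getattr(rig,"nose_length",None))
s=rig.read_state()
print(go(s,[.300,-.35,.40],3.5),go(s,[.564,-.2045,.40],3.5))
E
```

```text
['MotionError', 'finish_job', 'grab_frame', 'nose_length', 'read_state']
0.011
(array([ 21.36, -11.64, -19.53]), np.float64(-80.51)) (array([ 50.36, -19.88, -19.52]), np.float64(-80.51))
```

>>> {"op": "arm_command", "data": {"targets": [{"delta_pos": [2.5,-1.5,-4.9],"twist": 0},{"delta_pos": [2.5,-1.5,-4.9],"twist": 0},{"delta_pos": [2.5,-1.5,-4.9],"twist": 0},{"delta_pos": [2.5,-1.5,-4.9],"twist": 0},{"delta_pos": [5,-2,0],"twist": 0},{"delta_pos": [5,-2,0],"twist": 0},{"delta_pos": [5,-2,0],"twist": 0},{"delta_pos": [5,-2,0],"twist": 0}], "fingers": -1, "newtons": 40}}

```text
t: 1.1
eef_pos: [0.3801, -0.3065, 0.4009]
eef_rot: [[0.974, 0.225, -0.0], [0.225, -0.974, 0.0], [-0.0, -0.0, -1.0]]
wrist_force: [0.1, -0.6, 0.3]
width: 0.0849
gripper_force: 0.0
```

>>> {"op": "arm_command", "data": {"targets": [{"delta_pos": [0,0,0],"twist": -10},{"delta_pos": [0,0,0],"twist": -10},{"delta_pos": [0,0,0],"twist": -10},{"delta_pos": [0,0,0],"twist": -10},{"delta_pos": [0,0,0],"twist": -10},{"delta_pos": [0,0,0],"twist": -10},{"delta_pos": [0,0,0],"twist": -10},{"delta_pos": [0,0,0],"twist": -10.5}]}}

```text
t: 2.1
eef_pos: [0.3788, -0.3076, 0.4008]
eef_rot: [[-0.067, 0.998, -0.001], [0.998, 0.067, 0.001], [0.001, -0.001, -1.0]]
wrist_force: [-0.2, 0.0, -0.2]
width: 0.0855
gripper_force: 0.0
```

```bash
python3 - <<'E'
from h import *
import rig
s=rig.read_state()
print(s["t"],s["eef_pos"],s["joint_pos"],go(s,[.564,-.2045,.38],3.5))
E
```

```text
2.1 [ 0.37883402 -0.30761738  0.40081908] [-6.82030552e-01  1.44728791e-01  4.24552535e-01  1.85150137e+00
  1.31151241e-05  8.21806721e-01] (array([ 9.05, 19.17,  2.08]), np.float64(0.34))
```

>>> {"op": "arm_command", "data": {"targets": [{"delta_pos": [2.3,4.8,0.5],"twist": 0},{"delta_pos": [2.3,4.8,0.5],"twist": 0},{"delta_pos": [2.3,4.8,0.5],"twist": 0},{"delta_pos": [2.2,4.8,0.6],"twist": 0},{"delta_pos": [0,0,0],"twist": 0},{"delta_pos": [0,0,0],"twist": 0},{"delta_pos": [0,0,0],"twist": 0},{"delta_pos": [0,0,0],"twist": 0}]}}

```text
t: 3.1
eef_pos: [0.5641, -0.2058, 0.3812]
eef_rot: [[-0.06, 0.998, 0.001], [0.998, 0.06, -0.001], [-0.001, 0.001, -1.0]]
wrist_force: [-0.0, 0.3, 0.5]
width: 0.0855
gripper_force: 0.0
```

```bash
python3 - <<'E'
from h import *
import rig
f=rig.grab_frame("wrist");pickle.dump(f,open("w1.pkl","wb"));s=rig.read_state()
print(s["t"],s["eef_pos"],s["eef_rot"].round(3),go(s,[.564,-.2045,.285],3.5))
im=f["pixels"][:,:,::-1].copy()
def A(d,z): # point d m from ball toward upright
    return [.488+d,-.208+.049*d,z]
for n,P in [("ball",A(0,.265)),("mid",A(.15,.265)),("topL",[.5613,-.1749,.302]),("topR",[.5662,-.2346,.302])]: print(n,proj(f,P)[0].round(0))
cv2.imwrite("pics/w1.png",cv2.resize(im,(800,600)))
E
```

```text
3.15 [ 0.56417892 -0.20574625  0.38110192] [[-0.06   0.998  0.001]
 [ 0.998  0.06  -0.   ]
 [-0.001  0.001 -1.   ]] (array([ 0.13, -0.02,  9.61]), np.float64(-0.08))
ball [194. 195.]
mid [353. 196.]
topL [274. 170.]
topR [276. 240.]
```

View pics/w1.png

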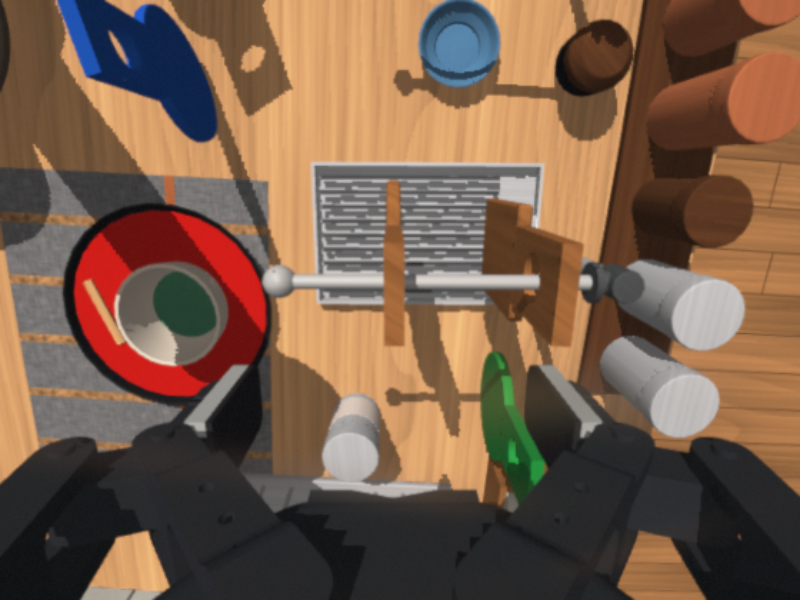

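Wrist picture: ball at (278,281), round-paddle handle top edge at column 394, rows 243–345, arm level in the image. This agrees with my projection to within 2 px, so I'll descend.

>>> {"op": "arm_command", "data": {"targets": [{"delta_pos": [0.1,0,2],"twist": 0},{"delta_pos": [0,0,2],"twist": 0},{"delta_pos": [0,0,2],"twist": 0},{"delta_pos": [0,0,1.5],"twist": 0},{"delta_pos": [0,0,1],"twist": 0},{"delta_pos": [0,0,0.6],"twist": 0},{"delta_pos": [0,0,0.4],"twist": 0},{"delta_pos": [0,0,0],"twist": 0}]}}

```text
t: 4.15
eef_pos: [0.5649, -0.2042, 0.2853]
eef_rot: [[-0.061, 0.998, 0.0], [0.998, 0.061, -0.0], [-0.0, 0.0, -1.0]]
wrist_force: [-0.4, 0.8, 0.2]
width: 0.0853
gripper_force: 0.0
```

>>> {"op": "arm_command", "data": {"targets": [{"delta_pos": [0,0,0],"twist": 0},{"delta_pos": [0,0,0],"twist": 0},{"delta_pos": [0,0,0],"twist": 0},{"delta_pos": [0,0,0],"twist": 0},{"delta_pos": [0,0,0],"twist": 0},{"delta_pos": [0,0,0],"twist": 0},{"delta_pos": [0,0,0],"twist": 0},{"delta_pos": [0,0,0],"twist": 0}], "fingers": 1, "newtons": 40}}

```text
t: 5.15
eef_pos: [0.5649, -0.2042, 0.2852]
eef_rot: [[-0.061, 0.998, -0.0], [0.998, 0.061, 0.0], [0.0, -0.0, -1.0]]
wrist_force: [0.7, 0.2, 1.2]
width: -0.0001
gripper_force: 0.0
```

```bash
python3 - <<'E'
from h import *
import rig
W=rig.grab_frame("wrist")["pixels"];f=rig.grab_frame("scene");pickle.dump(f,open("f1.pkl","wb"))
a=cv2.resize(W[:,:,::-1],(400,300));b=cv2.resize(f["pixels"][200:320,190:350,::-1],(400,300),interpolation=cv2.INTER_CUBIC)
t=rig.grab_frame("top")["pixels"][140:260,270:430,::-1]
cv2.imwrite("pics/m.png",np.hstack([a,b]));cv2.imwrite("pics/m2.png",np.vstack([np.hstack([a,b]),np.hstack([cv2.resize(t,(400,300),interpolation=cv2.INTER_CUBIC),a*0])]))
E
```

```text
(no output)
```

View pics/m2.png

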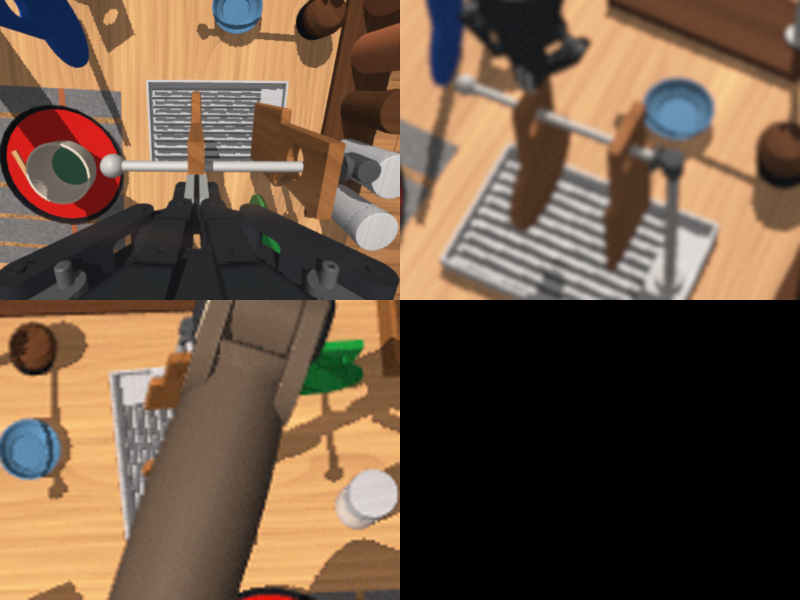

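```bash
python3 - <<'E'
from h import *
import rig
W=rig.grab_frame("wrist")["pixels"];s=rig.read_state();print(s["width"],s["gripper_force"])
f=pickle.load(open("f1.pkl","rb"))
a=cv2.resize(W[110:410,180:380,::-1],(400,600),interpolation=cv2.INTER_CUBIC);b=cv2.resize(f["pixels"][200:290,210:270,::-1],(400,600),interpolation=cv2.INTER_CUBIC)
cv2.imwrite("pics/m3.png",np.hstack([a,b]))
E
```

```text
0.0005159940938689265 0.0
```

View pics/m3.png

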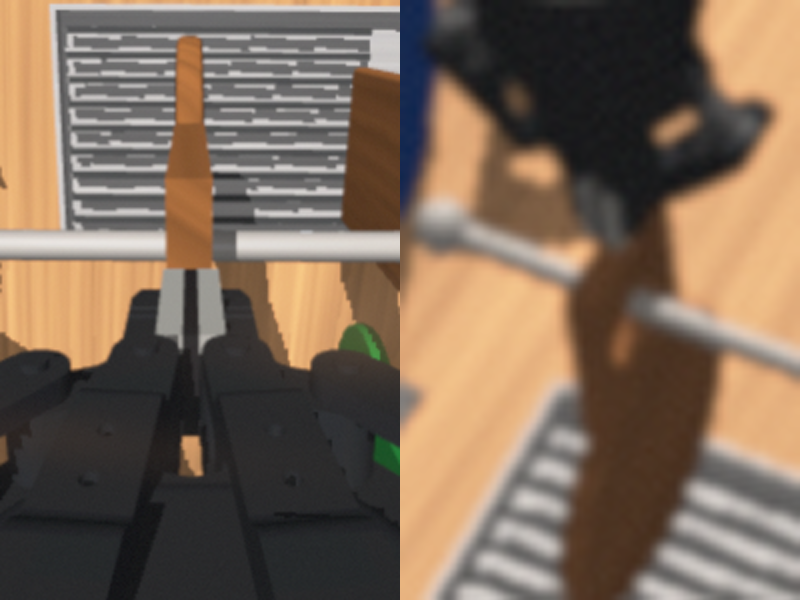

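```bash
python3 - <<'E'
from h import *
import rig
W=rig.grab_frame("wrist");S=rig.grab_frame("scene");s=rig.read_state();print(s["eef_pos"],rig.nose_length,s["joint_pos"])
for z in(.265,.274,.285,.302): 
    p=np.array([.5649,-.2042,z]);a=(proj(W,p)[0]-[180,110])*2;b=(proj(S,p)[0]-[210,200])*6.67+[400,0];print(z,a.round(),b.round())
E
```

```text
[ 0.56492059 -0.20413788  0.28518128] 0.011 [-3.46771012e-01  2.94235623e-01  3.45893058e-01  1.62246330e+00
  2.77268047e-05  1.16307669e+00]
0.265 [190. 241.] [622. 298.]
0.274 [190. 251.] [621. 285.]
0.285 [190. 264.] [619. 268.]
0.302 [191. 287.] [615. 242.]
```

```bash
python3 - <<'E'
from h import *
f=pickle.load(open("w1.pkl","rb"))
p0=np.array([.56418,-.20575,.3811]);R=np.array([[-.06,.998,0],[.998,.06,0],[0,0,-1]]);print(f["K"][0],f["distortion"])
M=f["world_to_cam"];print((-M[:3,:3].T@M[:3,3]-p0)@R, M[:3,:3]@R)
for z in(.011,-.002,-.015,-.03,-.045):
  for x in(.011,-.011):
    print(z,x,[(proj(f,p0+R@np.array([x,y,z]))[0]*800/560).round().tolist() for y in(-.0425,.0425)])
E
```

```text
[309.72687148   0.         274.90667446] [-0.03088302  0.          0.          0.          0.        ]
[ 0.06558298 -0.00042759 -0.16926924] [[-1.71073242e-03  9.99799546e-01 -1.39326776e-03]
 [ 9.65055015e-01  2.01531984e-03  2.61334654e-01]
 [ 2.61285077e-01 -8.97506375e-04 -9.65247252e-01]]
0.011 0.011 [[294.0, 312.0], [493.0, 311.0]]
0.011 -0.011 [[297.0, 360.0], [490.0, 359.0]]
-0.002 0.011 [[287.0, 321.0], [500.0, 321.0]]
-0.002 -0.011 [[290.0, 372.0], [497.0, 372.0]]
-0.015 0.011 [[279.0, 332.0], [508.0, 332.0]]
-0.015 -0.011 [[283.0, 387.0], [505.0, 386.0]]
-0.03 0.011 [[268.0, 347.0], [520.0, 347.0]]
-0.03 -0.011 [[273.0, 406.0], [515.0, 405.0]]
-0.045 0.011 [[254.0, 365.0], [533.0, 365.0]]
-0.045 -0.011 [[260.0, 429.0], [527.0, 429.0]]
```

The pixels show the closed fingertips at z≈0.30, right at the handle top. That is about 25–30 mm farther back than the stated tool frame. I'll open, go down in small steps while watching the force, and look again.

>>> {"op": "arm_command", "data": {"targets": [{"delta_pos": [0,0,-0.5],"twist": 0},{"delta_pos": [0,0,0],"twist": 0},{"delta_pos": [0,0,0],"twist": 0},{"delta_pos": [0,0,0],"twist": 0},{"delta_pos": [0,0,0],"twist": 0},{"delta_pos": [0,0,0],"twist": 0},{"delta_pos": [0,0,0],"twist": 0},{"delta_pos": [0,0,0.5],"twist": 0}], "fingers": -1}}

```text
t: 6.45
eef_pos: [0.5651, -0.2042, 0.2854]
eef_rot: [[-0.061, 0.998, 0.001], [0.998, 0.061, -0.0], [-0.0, 0.001, -1.0]]
wrist_force: [-0.6, -0.1, -1.0]
width: 0.085
gripper_force: 0.0
```

>>> {"op": "arm_command", "data": {"targets": [{"delta_pos": [0,0,0.3],"twist": 0},{"delta_pos": [0,0,0.3],"twist": 0},{"delta_pos": [0,0,0.3],"twist": 0},{"delta_pos": [0,0,0.3],"twist": 0},{"delta_pos": [0,0,0.3],"twist": 0},{"delta_pos": [0,0,0.3],"twist": 0},{"delta_pos": [0,0,0.2],"twist": 0},{"delta_pos": [0,0,0],"twist": 0}]}}

```text
t: 7.45
eef_pos: [0.5648, -0.2041, 0.265]
eef_rot: [[-0.061, 0.998, -0.0], [0.998, 0.061, 0.0], [0.0, -0.0, -1.0]]
wrist_force: [0.2, -0.3, 0.6]
width: 0.0853
gripper_force: 0.0
```

```bash
python3 - <<'E'
from h import *
import rig
W=rig.grab_frame("wrist");S=rig.grab_frame("scene");s=rig.read_state();print(s["eef_pos"])
a=cv2.resize(W["pixels"][110:410,180:380,::-1],(400,600),interpolation=cv2.INTER_CUBIC);b=cv2.resize(S["pixels"][200:290,210:270,::-1],(400,600),interpolation=cv2.INTER_CUBIC)
a=cv2.resize(W["pixels"][110:410,80:480,::-1],(400,300));c=cv2.resize(S["pixels"][195:275,200:300,::-1],(400,300)[:2],interpolation=cv2.INTER_CUBIC)
cv2.imwrite("pics/m4.png",np.hstack([np.vstack([a,c]),b]))
E
```

```text
[ 0.56492503 -0.20416789  0.26525397]
```

View pics/m4.png

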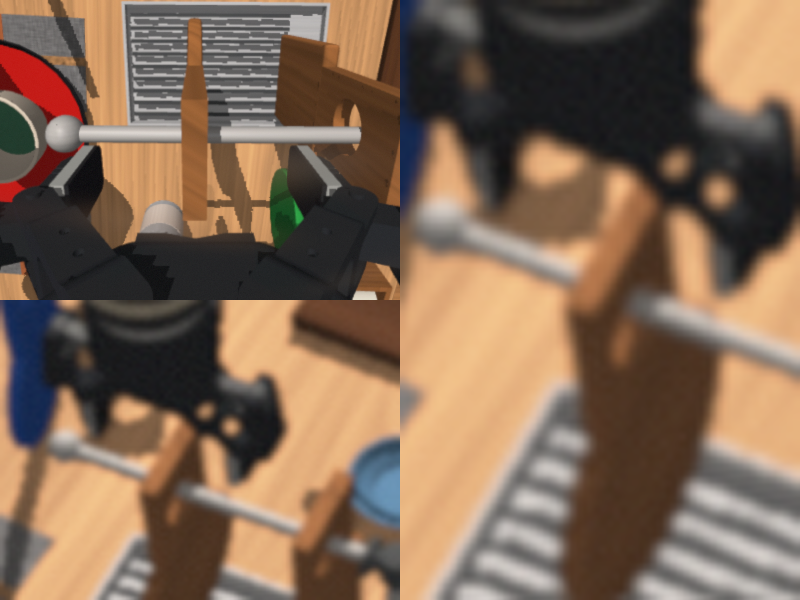

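```bash
python3 - <<'E'
from h import *
import rig
W=rig.grab_frame("wrist");S=rig.grab_frame("scene");s=rig.read_state();p0=s["eef_pos"];R=s["eef_rot"]
M=W["world_to_cam"]
for uv in([370,258],[180,258],[415,302],[132,303]):
  o,d=ray(W,uv);o=(o-p0)@R;d=d@R
  for y in(.0425,.05,.057):
    k=(np.sign(d[1])*y-o[1])/d[1];print(uv,y,(o+d*k).round(4))
# scene right tip
for x in(.608,.620):
  for z in(.25,.27,.29,.3,.31,.32):
    print(x,z,((proj(S,[x,-.2015,z])[0]-[210,200])*6.67+[400,0]).round())
E
```

```text
[370, 258] 0.0425 [ 0.008   0.0425 -0.0409]
[370, 258] 0.05 [-0.0021  0.05   -0.0184]
[370, 258] 0.057 [-0.0115  0.057   0.0026]
[180, 258] 0.0425 [ 0.0087 -0.0425 -0.0422]
[180, 258] 0.05 [-0.0014 -0.05   -0.0197]
[180, 258] 0.057 [-0.0107 -0.057   0.0013]
[415, 302] 0.0425 [ 0.0137  0.0425 -0.0861]
[415, 302] 0.05 [ 0.0046  0.05   -0.0716]
[415, 302] 0.057 [-0.0039  0.057  -0.0579]
[132, 303] 0.0425 [ 0.0151 -0.0425 -0.0888]
[132, 303] 0.05 [ 0.0062 -0.05   -0.0746]
[132, 303] 0.057 [-0.0022 -0.057  -0.0613]
0.608 0.25 [730. 360.]
0.608 0.27 [728. 331.]
0.608 0.29 [725. 301.]
0.608 0.3 [724. 286.]
0.608 0.31 [723. 270.]
0.608 0.32 [721. 255.]
0.62 0.25 [759. 373.]
0.62 0.27 [757. 344.]
0.62 0.29 [754. 314.]
0.62 0.3 [753. 299.]
0.62 0.31 [752. 283.]
0.62 0.32 [751. 268.]
```

>>> {"op": "arm_command", "data": {"targets": [{"delta_pos": [0,0,0.3],"twist": 0},{"delta_pos": [0,0,0.3],"twist": 0},{"delta_pos": [0,0,0.3],"twist": 0},{"delta_pos": [0,0,0.2],"twist": 0},{"delta_pos": [0,0,0],"twist": 0},{"delta_pos": [0,0,0],"twist": 0},{"delta_pos": [0,0,0],"twist": 0},{"delta_pos": [0,0,0],"twist": 0}]}}

```text
t: 8.65
eef_pos: [0.565, -0.2042, 0.2543]
eef_rot: [[-0.061, 0.998, 0.0], [0.998, 0.061, -0.0], [-0.0, 0.0, -1.0]]
wrist_force: [-0.5, -0.1, 0.1]
width: 0.0855
gripper_force: 0.0
```

>>> {"op": "arm_command", "data": {"targets": [{"delta_pos": [0,0,0],"twist": 0},{"delta_pos": [0,0,0],"twist": 0},{"delta_pos": [0,0,0],"twist": 0},{"delta_pos": [0,0,0],"twist": 0},{"delta_pos": [0,0,0],"twist": 0},{"delta_pos": [0,0,0],"twist": 0},{"delta_pos": [0,0,0],"twist": 0},{"delta_pos": [0,0,0],"twist": 0}], "fingers": 1, "newtons": 40}}

```text
t: 9.65
eef_pos: [0.5649, -0.2042, 0.2543]
eef_rot: [[-0.061, 0.998, 0.0], [0.998, 0.061, -0.0], [-0.0, 0.0, -1.0]]
wrist_force: [-0.4, -0.2, 0.5]
width: 0.0117
gripper_force: 41.5
```

>>> {"op": "arm_command", "data": {"targets": [{"delta_pos": [0,0,-0.4],"twist": 0},{"delta_pos": [0,0,-0.5],"twist": 0},{"delta_pos": [0,0,-0.4],"twist": 0},{"delta_pos": [0,0,0],"twist": 0},{"delta_pos": [0,0,0],"twist": 0},{"delta_pos": [0,-1,0],"twist": 0},{"delta_pos": [0,-1,0],"twist": 0},{"delta_pos": [0,-1,0],"twist": 0}]}}

```text
t: 10.65
eef_pos: [0.534, -0.206, 0.2673]
eef_rot: [[-0.061, 0.998, -0.0], [0.998, 0.061, -0.0], [-0.0, -0.0, -1.0]]
wrist_force: [-0.4, -0.4, -2.3]
width: 0.0112
gripper_force: 41.1
```

```bash
python3 - <<'E'
from h import *
import rig
W=rig.grab_frame("wrist");S=rig.grab_frame("scene");s=rig.read_state();print(s["eef_pos"],s["wrist_force"],s["width"])
a=cv2.resize(W["pixels"][110:410,180:380,::-1],(400,600),interpolation=cv2.INTER_CUBIC);b=cv2.resize(S["pixels"][200:290,200:260,::-1],(400,600),interpolation=cv2.INTER_CUBIC)
cv2.imwrite("pics/m5.png",np.hstack([a,b]))
E
```

```text
[ 0.53369555 -0.20605895  0.26786273] [ 0.56532633  0.61235401 -1.60080539] 0.011032404556909342
```

View pics/m5.png

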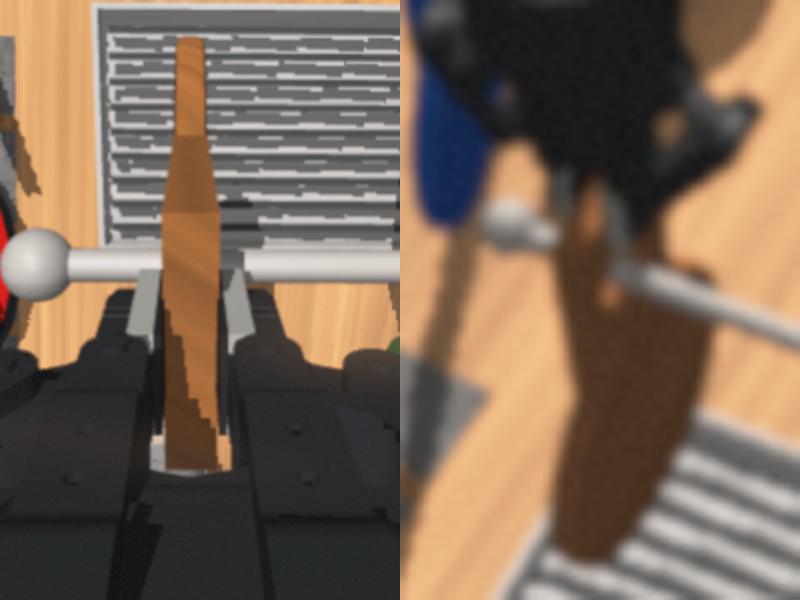

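The paddle is held square between the pads, carrying its weight of about 1.5 N. The eye is centred on the arm, so I'll draw it off over the ball.

>>> {"op": "arm_command", "data": {"targets": [{"delta_pos": [0,-1.1,0],"twist": 0},{"delta_pos": [0,-1.2,0],"twist": 0},{"delta_pos": [0,-1.2,0],"twist": 0},{"delta_pos": [0,-1.2,0],"twist": 0},{"delta_pos": [0,-1.2,0],"twist": 0},{"delta_pos": [0,-1.2,0],"twist": 0},{"delta_pos": [0,-1.2,0],"twist": 0},{"delta_pos": [0,-0.7,0],"twist": 0}]}}

```text
t: 11.75
eef_pos: [0.4443, -0.2115, 0.2674]
eef_rot: [[-0.061, 0.998, 0.0], [0.998, 0.061, -0.0], [-0.0, 0.0, -1.0]]
wrist_force: [-0.2, -0.4, -2.1]
width: 0.0112
gripper_force: 41.1
```

```bash
python3 - <<'E'
from h import *
import rig
s=rig.read_state();print(s["eef_pos"],s["wrist_force"],s["width"],go(s,[.43,.1705,.33],-.3))
E
```

```text
[ 0.44434597 -0.21149971  0.26737507] [-0.18805746 -0.40132063 -2.08178739] 0.011201555830646024 (array([38.22,  0.89, -6.27]), np.float64(3.78))
```

>>> {"op": "arm_command", "data": {"targets": [{"delta_pos": [0,0,-1.5],"twist": 0},{"delta_pos": [0,0,-2.5],"twist": 0},{"delta_pos": [0,0,-2.5],"twist": 0},{"delta_pos": [2,0,-0.5],"twist": 1},{"delta_pos": [3,0,0],"twist": 1},{"delta_pos": [4,0,0],"twist": 1},{"delta_pos": [4,0,0],"twist": 0.8},{"delta_pos": [4,0,0],"twist": 0}]}}

```text
t: 12.75
eef_pos: [0.4413, -0.0404, 0.3372]
eef_rot: [[0.006, 1.0, 0.0], [1.0, -0.006, 0.0], [0.0, 0.0, -1.0]]
wrist_force: [1.0, -0.3, -2.0]
width: 0.0108
gripper_force: 41.1
```

>>> {"op": "arm_command", "data": {"targets": [{"delta_pos": [4,0,0],"twist": 0},{"delta_pos": [4,0,0],"twist": 0},{"delta_pos": [4,0,0],"twist": 0},{"delta_pos": [4,0,0],"twist": 0},{"delta_pos": [3,0,0],"twist": 0},{"delta_pos": [2,0,0],"twist": 0},{"delta_pos": [0,0,0],"twist": 0},{"delta_pos": [0,0,0],"twist": 0}]}}

```text
t: 13.75
eef_pos: [0.4425, 0.168, 0.3372]
eef_rot: [[0.005, 1.0, 0.0], [1.0, -0.005, -0.0], [-0.0, 0.0, -1.0]]
wrist_force: [-0.2, -0.7, -2.1]
width: 0.0113
gripper_force: 41.1
```

```bash
python3 - <<'E'
from h import *
import rig
W=rig.grab_frame("wrist");pickle.dump(W,open("w2.pkl","wb"));s=rig.read_state();print(s["t"],s["eef_pos"],s["wrist_force"],s["width"],go(s,[.44,.1705,.2475],-.3))
px=W["pixels"].astype(int)
print("ball",proj(W,[.483,.1705,.245]),"arm",proj(W,[.60,.170,.245]))
# arm edges: gray bright (low saturation) per column
g=(px.max(2)-px.min(2)<25)&(px.max(2)>110)
for c in range(330,470,10):
    r=np.flatnonzero(g[120:330,c])+120
    if len(r): print(c,r.min(),r.max(),len(r),np.median(r))
E
```

```text
13.8 [0.44251015 0.16780313 0.33728663] [ 0.53990522  0.61382745 -1.98306437] 0.010650054678375744 (array([ 0.27, -0.25,  8.98]), np.float64(-0.04))
ball [[321.7365279  200.25817858]] arm [[454.71656395 200.04286345]]
330 190 207 18 198.5
340 195 204 10 199.5
350 195 204 10 199.5
360 195 251 11 200.0
370 195 242 11 200.0
380 195 239 11 200.0
390 195 239 11 200.0
400 195 244 11 200.0
410 195 204 10 199.5
420 194 204 11 199.0
430 194 204 11 199.0
440 159 204 29 173.0
450 159 204 21 194.0
460 167 204 15 197.0
```

>>> {"op": "arm_command", "data": {"targets": [{"delta_pos": [0.3,0,1],"twist": 0},{"delta_pos": [0,-0.2,2],"twist": 0},{"delta_pos": [0,0,2],"twist": 0},{"delta_pos": [0,0,2],"twist": 0},{"delta_pos": [0,0,1],"twist": 0},{"delta_pos": [0,0,0.7],"twist": 0},{"delta_pos": [0,0,0.3],"twist": 0},{"delta_pos": [0,0,0],"twist": 0}]}}

```text
t: 14.8
eef_pos: [0.4407, 0.1715, 0.2475]
eef_rot: [[0.005, 1.0, 0.0], [1.0, -0.005, 0.0], [0.0, 0.0, -1.0]]
wrist_force: [-0.5, 0.3, -1.3]
width: 0.0113
gripper_force: 41.2
```

```bash
python3 - <<'E'
from h import *
import rig
W=rig.grab_frame("wrist");s=rig.read_state();print(s["t"],s["eef_pos"],s["wrist_force"],s["width"],go(s,[.64,.1705,.2475],-.3))
cv2.imwrite("pics/w3.png",cv2.resize(W["pixels"][:,:,::-1],(800,600)));print(proj(W,[[.483,.171,.245],[.6,.1705,.245],[.442,.171,.245],[.442,.171,.263],[.442,.202,.295],[.442,.140,.295]])/.7)
E
```

```text
14.85 [0.44076451 0.1715504  0.24762676] [-0.53024573 -0.09235704 -1.10637312] 0.011619557183309736 (array([ 0.  , 19.92,  0.03]), np.float64(-0.0))
[[495.2976315  343.74110722]
 [769.40389726 342.09050541]
 [396.30989884 344.45160073]
 [396.71097615 361.78072224]
 [397.28419251 305.83236443]
 [398.01009265 489.43343353]]
```

View pics/w3.png

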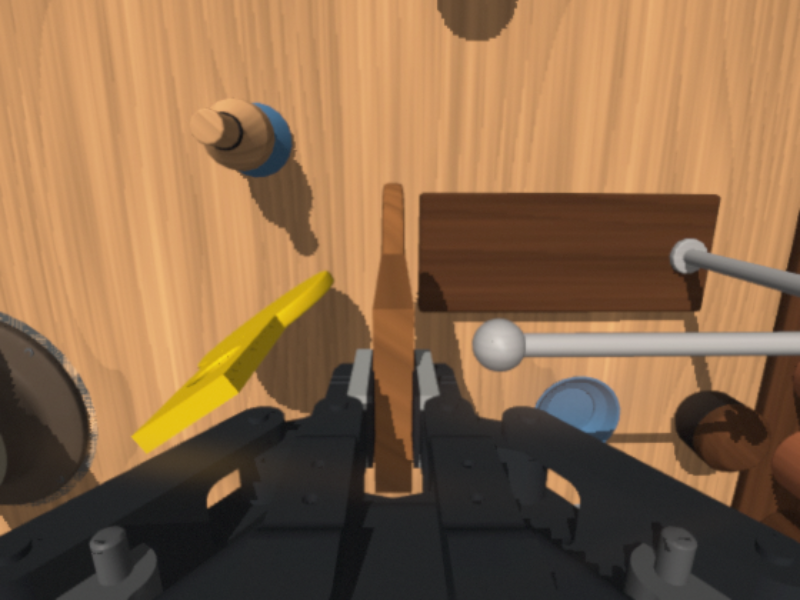

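The picture shows the handle edge at rows 305–490, which matches its predicted centre. The serving ball is at (499,344) on the predicted row. Now I'll slide it on.

>>> {"op": "arm_command", "data": {"targets": [{"delta_pos": [0,1,0],"twist": 0},{"delta_pos": [0,1.2,0],"twist": 0},{"delta_pos": [0,1.2,0],"twist": 0},{"delta_pos": [0,1.2,0],"twist": 0},{"delta_pos": [0,1.2,0],"twist": 0},{"delta_pos": [0,1.2,0],"twist": 0},{"delta_pos": [0,1.2,0],"twist": 0},{"delta_pos": [0,1.2,0],"twist": 0}]}}

```text
t: 15.85
eef_pos: [0.5354, 0.171, 0.2472]
eef_rot: [[0.005, 1.0, -0.0], [1.0, -0.005, -0.0], [-0.0, -0.0, -1.0]]
wrist_force: [-0.3, 0.5, -2.5]
width: 0.0111
gripper_force: 41.2
```

>>> {"op": "arm_command", "data": {"targets": [{"delta_pos": [0,1.5,0],"twist": 0},{"delta_pos": [0,1.5,0],"twist": 0},{"delta_pos": [0,1.5,0],"twist": 0},{"delta_pos": [0,1.5,0],"twist": 0},{"delta_pos": [0,1.5,0],"twist": 0},{"delta_pos": [0,1.2,0],"twist": 0},{"delta_pos": [0,0.8,0],"twist": 0},{"delta_pos": [0,0,0],"twist": 0}]}}

```text
t: 16.85
eef_pos: [0.63, 0.1704, 0.2468]
eef_rot: [[0.006, 1.0, -0.001], [1.0, -0.006, -0.0], [-0.0, -0.001, -1.0]]
wrist_force: [-0.8, 0.0, -1.3]
width: 0.0112
gripper_force: 41.2
```

>>> {"op": "arm_command", "data": {"targets": [{"delta_pos": [0,0,0.3],"twist": 0},{"delta_pos": [0,0,0.3],"twist": 0},{"delta_pos": [0,0,0.2],"twist": 0},{"delta_pos": [0,0,0.2],"twist": 0},{"delta_pos": [0,0,0.1],"twist": 0},{"delta_pos": [0,0,0],"twist": 0},{"delta_pos": [0,0,0],"twist": 0},{"delta_pos": [0,0,0],"twist": 0}]}}

```text
t: 17.85
eef_pos: [0.6296, 0.1705, 0.2363]
eef_rot: [[0.005, 1.0, 0.0], [1.0, -0.005, 0.0], [0.0, 0.0, -1.0]]
wrist_force: [0.0, 0.2, -3.0]
width: 0.011
gripper_force: 41.1
```

>>> {"op": "arm_command", "data": {"targets": [{"delta_pos": [0,0,0.05],"twist": 0},{"delta_pos": [0,0,0.05],"twist": 0},{"delta_pos": [0,0,0],"twist": 0},{"delta_pos": [0,0,0],"twist": 0},{"delta_pos": [0,0,0],"twist": 0},{"delta_pos": [0,0,0],"twist": 0},{"delta_pos": [0,0,0],"twist": 0},{"delta_pos": [0,0,0],"twist": 0}]}}

```text
t: 18.85
eef_pos: [0.6296, 0.1705, 0.2352]
eef_rot: [[0.005, 1.0, 0.0], [1.0, -0.005, 0.0], [0.0, 0.0, -1.0]]
wrist_force: [-0.6, 1.0, -1.6]
width: 0.0113
gripper_force: 41.1
```

Still not touching. I'll lower in half-millimetre steps until the arm carries it.

>>> {"op": "arm_command", "data": {"targets": [{"delta_pos": [0,0,0.05],"twist": 0},{"delta_pos": [0,0,0.05],"twist": 0},{"delta_pos": [0,0,0],"twist": 0},{"delta_pos": [0,0,0],"twist": 0},{"delta_pos": [0,0,0],"twist": 0},{"delta_pos": [0,0,0],"twist": 0},{"delta_pos": [0,0,0],"twist": 0},{"delta_pos": [0,0,0],"twist": 0}]}}

```text
t: 19.85
eef_pos: [0.6296, 0.1705, 0.2343]
eef_rot: [[0.005, 1.0, 0.0], [1.0, -0.005, 0.0], [0.0, 0.0, -1.0]]
wrist_force: [-0.1, 0.2, 0.7]
width: 0.011
gripper_force: 41.4
```

>>> {"op": "arm_command", "data": {"targets": [{"delta_pos": [0,0,0.03],"twist": 0},{"delta_pos": [0,0,0.02],"twist": 0},{"delta_pos": [0,0,0],"twist": 0},{"delta_pos": [0,0,0],"twist": 0},{"delta_pos": [0,0,0],"twist": 0},{"delta_pos": [0,0,0],"twist": 0},{"delta_pos": [0,0,0],"twist": 0},{"delta_pos": [0,0,0],"twist": 0}]}}

```text
t: 20.85
eef_pos: [0.6296, 0.1705, 0.2342]
eef_rot: [[0.005, 1.0, 0.001], [1.0, -0.005, 0.0], [0.0, 0.001, -1.0]]
wrist_force: [-1.6, 0.1, 4.5]
width: 0.0109
gripper_force: 42.1
```

Contact. I'll relieve the press, soften the grip and open a little.

>>> {"op": "arm_command", "data": {"targets": [{"delta_pos": [0,0,-0.05],"twist": 0},{"delta_pos": [0,0,0],"twist": 0},{"delta_pos": [0,0,0],"twist": 0},{"delta_pos": [0,0,0],"twist": 0},{"delta_pos": [0,0,0],"twist": 0},{"delta_pos": [0,0,0],"twist": 0},{"delta_pos": [0,0,0],"twist": 0},{"delta_pos": [0,0,0],"twist": 0}], "newtons": 20}}

```text
t: 21.85
eef_pos: [0.6296, 0.1705, 0.2342]
eef_rot: [[0.005, 1.0, 0.0], [1.0, -0.005, 0.0], [0.0, 0.0, -1.0]]
wrist_force: [-1.6, -0.0, 4.3]
width: 0.0109
gripper_force: 41.9
```

>>> {"op": "arm_command", "data": {"targets": [{"delta_pos": [0,0,0],"twist": 0},{"delta_pos": [0,0,0],"twist": 0},{"delta_pos": [0,0,0],"twist": 0},{"delta_pos": [0,0,0],"twist": 0},{"delta_pos": [0,0,0],"twist": 0},{"delta_pos": [0,0,0],"twist": 0},{"delta_pos": [0,0,0],"twist": 0},{"delta_pos": [0,0,0],"twist": 0}], "fingers": 0.2}}

```text
t: 22.85
eef_pos: [0.6296, 0.1705, 0.2342]
eef_rot: [[0.005, 1.0, 0.0], [1.0, -0.005, -0.0], [-0.0, 0.0, -1.0]]
wrist_force: [-0.4, -0.3, -0.7]
width: 0.0344
gripper_force: 0.0
```

>>> {"op": "arm_command", "data": {"targets": [{"delta_pos": [0,0,0],"twist": 0},{"delta_pos": [0,0,-0.3],"twist": 0},{"delta_pos": [0,0,-0.6],"twist": 0},{"delta_pos": [0,0,-1],"twist": 0},{"delta_pos": [0,0,-1.5],"twist": 0},{"delta_pos": [0,0,-2],"twist": 0},{"delta_pos": [0,0,-2],"twist": 0},{"delta_pos": [0,0,-2],"twist": 0}]}}

```text
t: 23.85
eef_pos: [0.6295, 0.1704, 0.3297]
eef_rot: [[0.005, 1.0, 0.001], [1.0, -0.005, 0.0], [0.0, 0.001, -1.0]]
wrist_force: [-0.2, 0.5, 0.4]
width: 0.0343
gripper_force: 0.0
```

```bash
python3 - <<'E'
from h import *
import rig
s=rig.read_state();print(s["t"],s["eef_pos"],s["wrist_force"],s["width"])
W=rig.grab_frame("wrist");px=W["pixels"].astype(int)
# wood-coloured handle top edge around expected place
E=[[.63,.2015,.282],[.63,.1395,.282],[.624,.1705,.282],[.636,.1705,.282],[.63,.2355,.13]]
print(proj(W,E).round(1))
c=proj(W,E)[:2].mean(0)
for r in np.linspace(proj(W,E[0])[0][1]-6,proj(W,E[1])[0][1]+6,9).astype(int):
    print(r,' '.join('%d,%d,%d'%tuple(px[r,k]) for k in range(int(c[0])-24,int(c[0])+25,4)))
E
```

```text
23.85 [0.62952127 0.17044914 0.32972879] [-0.16576362  0.52890584  0.35887533] 0.03428824954532241
[[275.5 176. ]
 [276.  257.3]
 [267.5 218.2]
 [283.9 218.1]
 [274.9 126. ]]
170 89,55,33 88,54,34 88,55,35 87,55,34 98,61,37 137,89,53 136,86,50 137,88,51 96,61,38 89,55,34 88,55,34 89,56,35 91,58,36
181 96,59,38 95,59,37 96,60,38 95,58,37 155,99,55 171,108,60 166,106,60 157,99,58 130,82,47 50,32,22 51,32,23 50,30,21 68,42,28
193 104,64,40 102,63,38 102,63,38 105,65,41 134,85,49 156,99,55 168,107,60 167,106,61 139,88,49 54,34,22 54,34,22 56,38,27 55,35,24
204 226,222,218 226,221,217 226,222,217 226,221,217 186,152,130 156,99,56 152,97,54 150,96,54 130,94,72 100,98,96 100,97,96 187,181,177 223,218,213
216 228,173,115 225,168,112 226,170,115 227,170,114 193,132,83 163,104,58 170,107,61 168,107,60 209,146,93 136,100,69 136,102,68 127,93,64 122,90,61
228 227,170,113 226,170,112 224,168,112 225,169,113 203,142,89 171,109,62 172,109,60 171,110,61 212,148,94 192,140,93 132,98,65 127,93,63 123,91,62
239 212,156,104 211,155,103 211,155,104 225,169,113 206,144,91 166,106,61 166,106,60 174,111,62 222,159,103 237,183,122 134,99,68 127,94,65 121,90,61
251 158,145,140 41,61,79 56,84,106 63,93,116 131,108,106 163,104,58 166,105,59 169,108,60 128,109,115 61,89,112 77,83,91 125,93,64 120,90,62
263 61,91,115 74,109,139 88,130,165 89,133,168 90,133,168 90,133,168 90,132,166 89,131,165 88,131,164 89,129,161 88,127,160 63,88,111 116,86,61
```

The paddle hangs square at the expected place: columns 267–284, rows 176–257. I'll back off further, let it settle and check that it is still.

>>> {"op": "arm_command", "data": {"targets": [{"delta_pos": [0,0,-2],"twist": 0},{"delta_pos": [0,0,-2],"twist": 0},{"delta_pos": [0,0,0],"twist": 0},{"delta_pos": [0,0,0],"twist": 0},{"delta_pos": [0,0,0],"twist": 0},{"delta_pos": [0,0,0],"twist": 0},{"delta_pos": [0,0,0],"twist": 0},{"delta_pos": [0,0,0],"twist": 0}]}}

```text
t: 24.9
eef_pos: [0.6295, 0.1704, 0.3681]
eef_rot: [[0.005, 1.0, -0.0], [1.0, -0.005, 0.0], [0.0, -0.0, -1.0]]
wrist_force: [-0.2, 0.1, 0.6]
width: 0.0338
gripper_force: 0.0
```

>>> {"op": "arm_command", "data": {"targets": [{"delta_pos": [0,0,0],"twist": 0},{"delta_pos": [0,0,0],"twist": 0},{"delta_pos": [0,0,0],"twist": 0},{"delta_pos": [0,0,0],"twist": 0},{"delta_pos": [0,0,0],"twist": 0},{"delta_pos": [0,0,0],"twist": 0},{"delta_pos": [0,0,0],"twist": 0},{"delta_pos": [0,0,0],"twist": 0}]}}

```text
t: 25.9
eef_pos: [0.6296, 0.1705, 0.3682]
eef_rot: [[0.005, 1.0, -0.0], [1.0, -0.005, 0.0], [0.0, -0.0, -1.0]]
wrist_force: [-0.7, -0.1, 0.3]
width: 0.0343
gripper_force: 0.0
```

```bash
python3 - <<'E'
from h import *
import rig
a=rig.grab_frame("wrist")["pixels"].astype(int)
for i in range(6): b=rig.grab_frame("wrist")["pixels"].astype(int)
S=rig.grab_frame("scene")["pixels"].astype(int);S0=pickle.load(open("f1.pkl","rb"))["pixels"].astype(int)
print("wrist motion",(abs(a-b).max(2)>40).sum(),"square paddle region diff",(abs(S-S0)[240:300,272:300].max(2)>40).sum())
print(rig.read_state()["eef_pos"])
E
```

```text
wrist motion 14 square paddle region diff 113
[0.62956972 0.17044958 0.36818493]
```

```bash
python3 -c "
import rig;print(rig.finish_job())"
```

```text
the job is handed in; nothing more can be done
None
```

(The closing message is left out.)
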